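Reset the tare knob and fill the ballast jar through its funnel

ROBOT

A 6-joint arm with a two-finger parallel gripper is mounted at the origin on the work surface. World frame = base frame: x ahead of the robot, y to its left, z up, the work surface at z = 0. Lengths are in m, angles in rad, forces in N, time in s.
With the tool pointing down it reaches from about 0.35 to 0.975 m from the base axis. Payload 7.1 kg.
Tool frame: the origin (TCP) lies on the centre line of the jaws, within the pads' length; the fingertips stand 8 mm ahead of it and the grasp point (between the pads) lies 11 mm behind it; z points along the fingers, y is the line along which they close (so a half turn about z gives the same grasp; the last joint's range is limited). The gripper opens to 88 mm and grips with 3 to 60 N. Pads are 20 mm wide; open, the fingers measure 115 mm over their backs; the gripper's body (75 mm by 178 mm) begins 61 mm behind the grasp point.
Start: joints at [-1.3, 0.423, 1.63, -0, 1.089, -0.019], TCP at [0.179, -0.599, 0.231] pointing down, gripper open.
Joint ranges: [-3, 3], [-0.9, 2.11], [0.09, 2.58], [-1.31, 4.45], [0.11, 2.69], [-2.54, 2.54]. Speed limits (rad/s): [2.39, 2.39, 3.01, 3.14, 3.14, 3.14].

INTERFACE

Orientations are given as a unit quaternion [x, y, z, w].
In Python, from cell import bot gives the robot as it stands. The module is installed in compiled form; this text tells all that it offers.
- The arm moves only by the tool apply_moves, never from a script. Its argument "increments" is a list that holds one entry, the list of rows, each a list of 5 numbers: the shift along the world's x, y, z in m, then the turn about the world's z in rad, then the closure in counts, from 0 (fully open) to 255 (shut). A call has 1 to 20 rows; each row shifts and turns the commanded pose from where the row before left it; what a row does not reach is not made up. A row lasts 1/12 s, in which the tool goes at most 41.7 mm and 7.16 degrees, less where a joint would pass 70% of its speed; a pose out of reach is approached as far as the arm can. A call with a gripper value outside its range is refused whole. The fingers move at their own pace and stop on an object; "squeeze" is the grip in N (left out, the last holds). Time passes only in rows, so rows that do not move let the fingers close. It gives the time, the measured TCP pose, the force, the opening and the grip force at its end, in the units of the state.
- bot.observe(): the state, without advancing time (a new reading comes with each control period).
- bot.get_image(name): name is "scene" or "side" or "wrist"; returns a dict with "img" (400x640x3 uint8, red, green, blue), "fovy" (degrees; the focal length in pixels is half the picture's height over the tangent of half this angle, whatever the lens; pixels are square), "cx", "cy" (the principal point, pixels), "camera_from_world" (4x4, takes a point from world to camera coordinates). Camera axes: x right, y down, z forward; pixel columns grow to the right and rows downward; lengths in m; the calibration is good to about 2 mm. A picture is of the moment at which its call begins. There is no depth.
- bot.finish_job(): hands the job in; it is judged then, once.
The state is a dict: "t": time; "joint_pos": joint angles; "qd": joint speeds; "joint_torque": joint torques, N m; "tool_pos": TCP position; "eef_rot": TCP orientation; "contact_force": force on the tool from outside, world axes, zero at the start; "torque": the same for the moment, N m; "opening": finger opening in m; "gripper_force": force on a finger pad.
Only numpy, scipy, OpenCV 4.12 (cv2) and the standard library are available. Lean on these libraries where they do the work, as an engineer would, in place of code of your own. Each camera call takes 0.05 s, during which the arm holds its last target. There are 200 camera calls.

TASK

First turn the tare knob on the grey box back to its zero stop. Then pick up the aluminium pan by its black handle and pour all five brass slugs through the orange funnel into the glass jar, leaving the jar standing on the blue scale, and set the empty pan back down flat on the bench. Do not knock over or shove the two small steel weights that stand behind the scale.

Things in the scene. Friction and masses are not known exactly. Their poses are not given: they have to be found in the camera images.
- scale: Blue low bench scale with a steel top, 180 x 180 mm, fixed to the bench, top 30 mm above the bench. Origin: centre of its underside, z up.
- jar: Clear glass jar (outer diameter 84 mm, inner 76, 90 tall, floor 8 thick), loose on the scale, with a wide orange funnel fixed in it, one piece of about 1 kg. Funnel: neck of 68 mm inner diameter from 82 to 100 mm above the jar's underside, then a cone (53 degrees steep) up to a mouth of 164 mm outer diameter at 160 mm. Origin: centre of the jar's underside, z up.
- funnel_mouth (a point): Centre of the funnel's open mouth, in the plane of its rim, 160 mm above the jar's underside (190 mm above the bench while the jar stands on the scale).
- pan: Aluminium pan, loose on the bench, 130 mm long (x), 90 wide (y), floor 4 thick, walls up to 34 mm; open at the top and, without a lip, at its nose (its -x end). Basket handle on thin wires over it. Pan about 0.25 kg, slugs 0.3 kg. Held level the slugs stay put; tipped nose down they slide out at a slope of 25 to 40 degrees, surely at 50. Origin: centre of its underside, z up.
- pan_grip (a point): Centre of the pan's black handle bar, at x = +10, z = +89 mm in the pan's frame; axes as the pan's. The bar runs along the pan's x, 90 mm long, 18 mm wide in y, 26 mm tall; 7 mm wires run down from it to the side walls 38 mm before and behind this point. Grip here from above with the fingers closing along the pan's y.
- pan_nose (a point): Middle of the pan floor's front edge, where the slugs leave: x = -65 mm, y = 0, z = +4 mm in the pan's frame; axes as the pan's.
- tare_axis (a point): On the tare knob's axis at the height to grip (77 mm above the bench), fixed to the grey tare box (130 x 130 x 40 mm tall, fixed to the bench). Axes as the box's: its x is the direction of the knob's bar at zero; a red mark on the box lies at -x. The bar is 57 mm long, 14 wide, from 52 to 84 mm above the bench, on a 60 mm disc whose top is at 54 mm.
- tare_knob (a joint): Angle of the black tare knob in rad: 0 at its zero stop, growing clockwise seen from above up to 1.5, so it is reset by turning it counter-clockwise from above. Its grip bar lies along the box's x axis turned clockwise by this angle; the white line on it points to the red mark at zero. Light friction (0.06 N m); stays where it is left.
- slug0: One of five equal brass slugs: a chunky disc of 24 mm diameter, 18 mm tall, chamfered 3 mm, 60 g, standing loose in the rear part of the pan at the start. Origin: centre of its underside.
- slug1: One of five equal brass slugs: a chunky disc of 24 mm diameter, 18 mm tall, chamfered 3 mm, 60 g, standing loose in the rear part of the pan at the start. Origin: centre of its underside.
- slug2: One of five equal brass slugs: a chunky disc of 24 mm diameter, 18 mm tall, chamfered 3 mm, 60 g, standing loose in the rear part of the pan at the start. Origin: centre of its underside.
- slug3: One of five equal brass slugs: a chunky disc of 24 mm diameter, 18 mm tall, chamfered 3 mm, 60 g, standing loose in the rear part of the pan at the start. Origin: centre of its underside.
- slug4: One of five equal brass slugs: a chunky disc of 24 mm diameter, 18 mm tall, chamfered 3 mm, 60 g, standing loose in the rear part of the pan at the start. Origin: centre of its underside.
- weight_mid: Polished steel weight with a knob on top, 56 mm diameter, 78 mm tall, standing at one far corner of the scale, a bystander to be left where it is. Origin: centre of its underside.
- weight_small: Smaller steel weight with a knob on top, 48 mm diameter, 64 mm tall, standing at the other far corner of the scale, a bystander to be left where it is. Origin: centre of its underside.
Mind the look-alikes: they are no part of the job. What is shaped like the slug4 but pink is not meant.

How it is judged:
On the way, in this order (a step that is already met when the one before it is completed fails the run):
1. the tare knob is back at its zero stop (value of joint tare_knob below 0.09 rad), for 0.2 s.
2. all five slugs lie in the jar (horizontal distance between each of slug0, slug1, slug2, slug3, slug4 and jar below 0.042 m and z of slug0 in the frame of jar between 0 and 0.082 m and z of slug1 in the frame of jar between 0 and 0.082 m and z of slug2 in the frame of jar between 0 and 0.082 m and z of slug3 in the frame of jar between 0 and 0.082 m and z of slug4 in the frame of jar between 0 and 0.082 m), for 0.2 s.
At the end, for the whole second after the job is handed in: Knob within 0.09 rad of its zero stop; all five slugs at rest in the jar (within 42 mm of its axis, under 82 mm above its underside); jar upright (0.1 rad), at rest on the scale within 70 mm of its centre; pan flat (0.1 rad) and at rest on the bench (under 12 mm above it) (all of step 2 and value of joint tare_knob below 0.09 rad and angle between each of jar, pan's own z axis and vertical below 0.1 rad and z of jar in the frame of scale above 0.025 m and horizontal distance between jar and scale below 0.07 m and linear speed of each of jar, pan below 0.03 m/s and height (world z) of pan below 0.012 m and linear speed of each of slug0, slug1, slug2, slug3, slug4 below 0.05 m/s); the robot touches nothing.
It fails at once if one of the two small steel weights is shoved by more than 40 mm or tipped over (distance of any of weight_mid, weight_small from where it was at the start of the episode above 0.04 m or angle between any of weight_mid, weight_small's own z axis and vertical above 0.5 rad).
It fails at once if the jar is tipped over (angle between jar's own z axis and vertical above 0.5 rad).
It also fails if it takes over 70 s, if anything falls off the work surface, if the arm or the gripper's body presses on something with over 40 N, if the wrist force passes 120 N, or if a joint passes its speed limit or range.

## Working session

There is one attempt and no reset: what is moved stays moved. The work goes in short steps, Python scripts to look and compute and a tool call to move; the robot and the scene stay as the last step left them, time stands still between calls to the robot, and variables do not carry over. Pictures are saved under pics/ and viewed, at most 10 in all, crops included, and the job is handed in when it is done.

Besides the shell and the picture viewer there is one more tool, called by a JSON object that holds its "api" and its "payload". apply_moves: Moves the arm, as the interface text tells. Its arguments: {"type":"object","properties":{"increments":{"type":"array","items":{"type":"array","items":{"type":"array","items":{"type":"number"}}}},"squeeze":{"type":"number"}},"required":["increments"]}

```bash
mkdir -p pics; cat > h.py <<'E'
import numpy as np, cv2, pickle
from scipy.optimize import least_squares
def take(*names):
    from cell import bot
    out={}
    for n in names:
        out[n]=bot.get_image(n)
    return out
def proj(d,p):
    p=np.atleast_2d(p); c=(d["camera_from_world"]@np.c_[p,np.ones(len(p))].T)[:3]
    f=200/np.tan(np.radians(d["fovy"])/2)
    return np.c_[d["cx"]+f*c[0]/c[2], d["cy"]+f*c[1]/c[2]]
def ray(d,u,v):
    f=200/np.tan(np.radians(d["fovy"])/2); T=np.array(d["camera_from_world"])
    R=T[:3,:3]; o=-R.T@T[:3,3]; return o,R.T@np.array([(u-d["cx"])/f,(v-d["cy"])/f,1])
def onz(d,u,v,z):
    o,r=ray(d,u,v); return o+r*(z-o[2])/r[2]
def crop(d,x,y,w,h,s,name):
    cv2.imwrite(name,cv2.resize(d["img"][y:y+h,x:x+w,::-1],None,fx=s,fy=s,interpolation=cv2.INTER_CUBIC))
E
python3 - <<'E'
from h import *
im=take("scene","side","wrist"); pickle.dump(im,open("im0.pkl","wb"))
for n in im: crop(im[n],0,0,640,400,1.25,f"pics/{n}0.png"); d=im[n]; print(n,d["fovy"],d["cx"],d["cy"],np.round(ray(d,d["cx"],d["cy"]),3).tolist())
E
```

```text
scene 53.33756573736846 315.63926035212137 197.50304744128022 [[0.947, 0.374, 0.854], [-0.454, -0.405, -0.794]]
side 52.03188280759201 322.8389109638926 192.51200572228115 [[0.424, -0.732, 0.579], [0.116, 0.858, -0.5]]
wrist 60.32503713901408 322.5258585243748 205.704284091619 [[0.257, -0.576, 0.383], [-0.282, -0.083, -0.956]]
```

View pics/scene0.png

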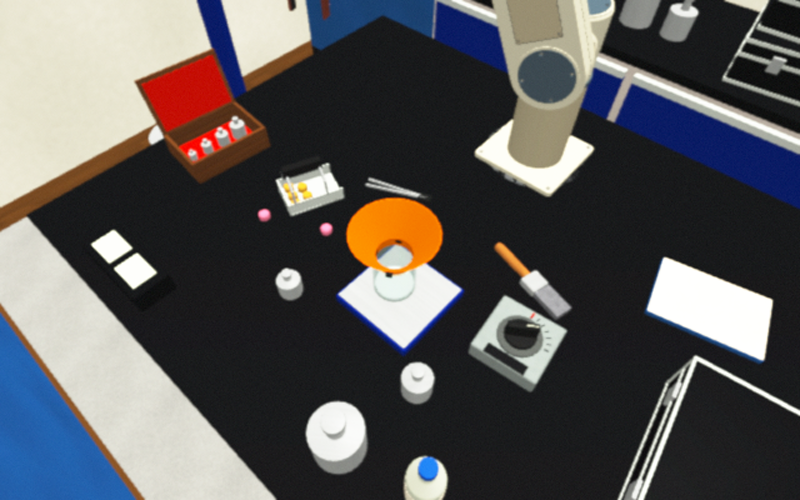

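View pics/side0.png

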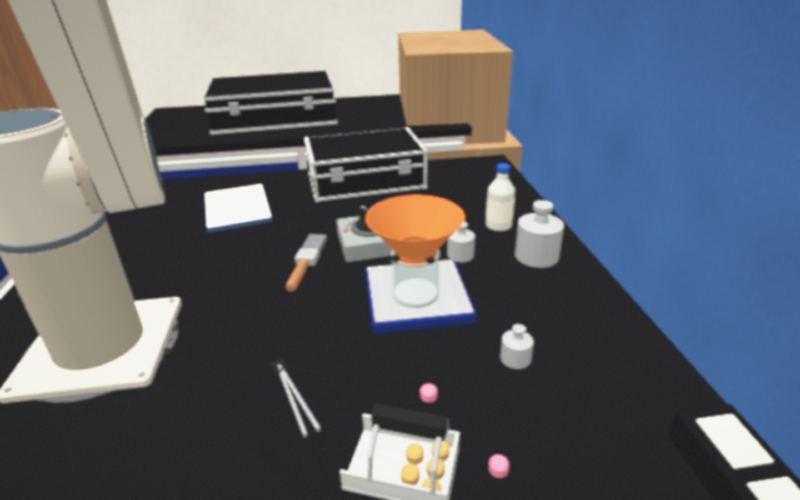

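Scene view (800 px scale): pan with yellow brass slugs at (310,187), two pink look-alikes at (264,215) and (326,229), funnel at (395,235), scale at (400,300), grey tare box at (518,340), weights at (289,284) and (417,382), with a large weight (337,435) and a bottle (425,480) as well. The nearby objects that could be confused are the brush (535,285) and tweezers (397,188). The side view agrees: pan at (405,450) and its slugs on the +x side, so the nose faces -x.

```bash
python3 - <<'E'
from h import *
im=pickle.load(open("im0.pkl","rb")); s,d=im["scene"],im["side"]
def cr(dd,x,y,w,h,k):
    return cv2.resize(dd["img"][y:y+h,x:x+w,::-1],None,fx=k,fy=k,interpolation=cv2.INTER_CUBIC)
a=cr(s,210,120,80,60,5);b=cr(d,265,315,100,75,4)
c=cr(s,365,230,100,75,4);e=cr(s,260,150,120,140,1)
t=np.vstack([np.hstack([a,b]),np.hstack([c,cr(d,260,145,133,100,3)[:300,:400]])]); cv2.imwrite("pics/c1.png",t); print(t.shape)
E
```

```text
Traceback (most recent call last):
ValueError: all the input array dimensions except for the concatenation axis must match exactly, but along dimension 1, the array at index 0 has size 800 and the array at index 1 has size 799
```

```bash
python3 - <<'E'
from h import *
im=pickle.load(open("im0.pkl","rb")); s,d=im["scene"],im["side"]
def cr(dd,x,y,w,h,k):
    return cv2.resize(dd["img"][y:y+h,x:x+w,::-1],None,fx=k,fy=k,interpolation=cv2.INTER_CUBIC)
a=cr(s,210,120,80,60,5);b=cr(d,265,315,100,75,4)
c=cr(s,365,230,100,75,4);e=cr(d,265,150,134,100,3)[:,:400]
cv2.imwrite("pics/c1.png",np.vstack([np.hstack([a,b]),np.hstack([c,e])]))
E
```

```text
(no output)
```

View pics/c1.png

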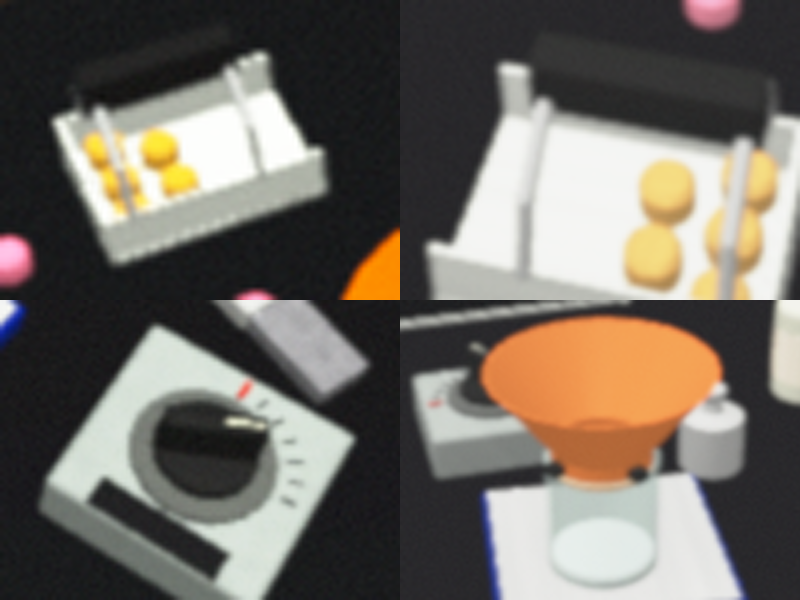

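Close crop: the five yellow slugs sit in the pan, at its rear (crop 85–195, 130–210), and both pink ones lie outside it, so the choice is confirmed. The white line is turned clockwise from the red mark at crop (245,390).

```bash
cat > fit.py <<'E'
from h import *
im=pickle.load(open("im0.pkl","rb")); s,d=im["scene"],im["side"]
def pose(q,P):
    c,n=np.cos(q[2]),np.sin(q[2]); P=np.array(P,float)/1000
    return np.c_[q[0]+c*P[:,0]-n*P[:,1], q[1]+n*P[:,0]+c*P[:,1],P[:,2]]
def fit(obs,x0):
    f=lambda q:np.concatenate([(proj(dd,pose(q,[p]))[0]-uv) for dd,p,uv in obs])
    r=least_squares(f,x0,loss="soft_l1"); return r.x,np.round(r.fun.reshape(-1,2),1).tolist()
A=lambda u,v:np.array([210+u/5,120+v/5]); B=lambda u,v:np.array([265+u/4,315+v/4]); C=lambda u,v:np.array([365+u/4,230+v/4])
obs=[(s,(65,45,0),A(118,264)),(s,(-65,45,0),A(327,193)),(s,(-65,45,34),A(322,150)),(s,(65,-45,34),A(58,118)),(s,(-65,-45,34),A(268,55)),
 (d,(-65,45,34),B(100,65)),(d,(-65,-45,34),B(30,245)),(d,(-35,-9,76),B(132,95)),(d,(55,-9,76),B(368,137))]
if __name__=="__main__":
    q,r=fit(obs,[.6,-.35,0]); print("pan",q.round(4),r,"grip",pose(q,[(10,0,89)]).round(4))
    pt=[onz(s,*C(u,v),.04) for u,v in [(48,180),(152,25),(355,137)]]; print("box",np.round(pt,4).tolist())
    k=onz(s,*C(203,155),.054); m=onz(s,*C(245,90),.04); print("knob",k.round(4),"mark",m.round(4))
    w=[onz(s,*C(u,v),.084) for u,v in [(227,121),(267,127)]]; print("line",np.round(w,4).tolist(),np.arctan2(*(w[1]-w[0])[1::-1]))
    ob={}
    for n,dd in (("s",s),("d",d)):
        h=cv2.cvtColor(dd["img"],cv2.COLOR_RGB2HSV); mk=cv2.inRange(h,(5,150,120),(22,255,255))
        nn,l,st,_=cv2.connectedComponentsWithStats(mk); i=1+np.argmax(st[1:,4]); x,y,w_,h_=st[i,:4]; ob[n]=np.array([x-.5,x+w_-.5,y-.5]); print(st[i])
    t=np.linspace(0,6.283,400)
    def f(q):
        e=[]
        for n,dd in (("s",s),("d",d)):
            p=proj(dd,np.c_[q[0]+.082*np.cos(t),q[1]+.082*np.sin(t),0*t+.19]); e+=list(np.array([p[:,0].min(),p[:,0].max(),p[:,1].min()])-ob[n])
        return e
    r=least_squares(f,[.6,0]); print("funnel",r.x.round(4),np.round(r.fun,1))
    for nm,u,v in (("wA",289,284),("wB",417,382),("big",337,435),("bottle",425,490)): print(nm,onz(s,u/1.25,v/1.25,.03).round(3))
    sc=[onz(s,u/1.25,v/1.25,.03) for u,v in [(338,295),(404,348),(462,291)]]; print("scale",np.round(sc,3).tolist())
    from cell import bot; o=bot.observe(); print(o["tool_pos"],o["eef_rot"],o["joint_pos"])
    from scipy.spatial.transform import Rotation as R; print(R.from_quat(o["eef_rot"]).as_matrix().round(3))
E
python3 fit.py
```

```text
pan [ 0.4731 -0.3093 -0.365 ] [[0.1, 1.1], [0.5, -0.1], [0.5, 0.3], [-0.6, 1.5], [-0.9, -0.1], [0.1, -1.7], [0.6, -0.4], [-0.7, 2.1], [-0.6, 1.7]] grip [[ 0.4824 -0.3129  0.089 ]]
box [[0.5523, 0.2069, 0.04], [0.4284, 0.1926, 0.04], [0.4137, 0.3215, 0.04]]
knob [0.4892 0.265  0.054 ] mark [0.4293 0.2582 0.04  ]
line [[0.4803, 0.2675, 0.084], [0.4689, 0.2856, 0.084]] 2.129247090006083
[ 277  158   77   61 3215]
[ 292  155   81   55 2968]
funnel [0.5443 0.0137] [ 0.4 -0.1  0.6  0.7 -0.8  1.4]
wA [ 0.683 -0.14   0.03 ]
wB [0.668 0.178 0.03 ]
big [0.823 0.14  0.03 ]
bottle [0.791 0.298 0.03 ]
scale [[0.636, -0.05, 0.03], [0.635, 0.119, 0.03], [0.468, 0.124, 0.03]]
[ 0.17851125 -0.5985353   0.23009809] [ 9.89518814e-01  1.44402845e-01 -9.13467881e-05 -5.71370219e-04] [-1.29998419e+00  4.23657232e-01  1.63048191e+00 -4.26117018e-05
  1.08861014e+00 -1.89870606e-02]
[[ 0.958  0.286 -0.   ]
 [ 0.286 -0.958  0.001]
 [-0.    -0.001 -1.   ]]
```

{"api": "apply_moves", "payload": {"increments": [[[0.0165, 0.0335, 0, 0.07, 0], [0.0165, 0.0335, 0, 0.07, 0], [0.0165, 0.0335, 0, 0.07, 0], [0.0165, 0.0335, 0, 0.07, 0], [0.0165, 0.0335, 0, 0.07, 0], [0.0165, 0.0335, 0, 0.07, 0], [0.0165, 0.0335, 0, 0.07, 0], [0.0165, 0.0335, 0, 0.07, 0], [0.0165, 0.0335, 0, 0.07, 0], [0.0165, 0.0335, 0, 0.07, 0], [0.0165, 0.0335, 0, 0.07, 0], [0.0165, 0.0335, 0, 0.07, 0], [0.0078, 0.033, 0, 0.07, 0], [0.0078, 0.033, 0, 0.07, 0], [0.0078, 0.033, 0, 0.07, 0], [0.0078, 0.033, 0, 0.07, 0], [0.0078, 0.033, 0, 0.07, 0], [0.0078, 0.033, 0, 0.07, 0], [0.0078, 0.033, 0, 0.07, 0], [0.0078, 0.033, 0, 0.07, 0]]], "squeeze": 10}}

```text
t: 1.82
tool_pos: [0.4389, 0.0689, 0.2307]
eef_rot: [0.662, 0.749, -0.0, 0.0]
contact_force: [1.0, -0.7, 0.9]
opening: 0.0878
gripper_force: 0.0
```

{"api": "apply_moves", "payload": {"increments": [[[0.0064, 0.028, 0, 0.063, 0], [0.0064, 0.028, 0, 0.063, 0], [0.0064, 0.028, 0, 0.063, 0], [0.0064, 0.028, 0, 0.063, 0], [0.0064, 0.028, 0, 0.063, 0], [0.0064, 0.028, 0, 0.063, 0], [0.0064, 0.028, 0, 0.063, 0], [0, 0, 0, 0, 0], [0, 0, 0, 0, 0]]]}}

```text
t: 2.57
tool_pos: [0.4836, 0.264, 0.2302]
eef_rot: [0.483, 0.875, -0.0, -0.0]
contact_force: [0.5, -0.5, 0.2]
opening: 0.0877
gripper_force: 0.0
```

```bash
python3 - <<'E'
from h import *
d=take("wrist")["wrist"]; pickle.dump(d,open("w1.pkl","wb"))
p=np.array([.484,.2645,.084]); a=2.129; v=np.array([np.cos(a),np.sin(a),0])*.0285
i=d["img"].copy()
for q in (p,p+v,p-v): u=proj(d,q)[0]; print(u); cv2.circle(i,tuple(int(t) for t in u),2,(255,0,0),-1)
cv2.imwrite("pics/w1.png",i[:,:,::-1])
E
```

```text
[322.97816462 193.38553001]
[323.10231725 161.93005667]
[322.86055325 223.18370065]
```

View pics/w1.png

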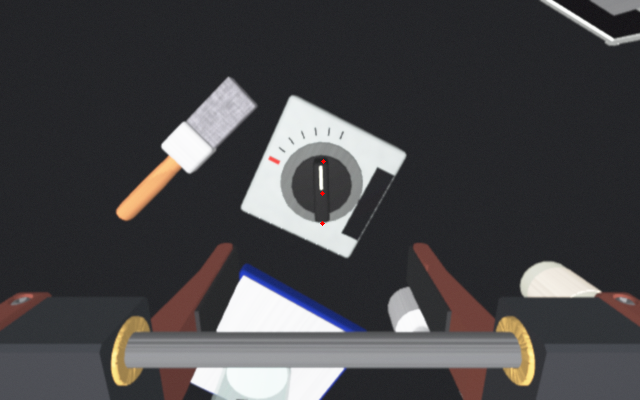

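Wrist view: the projected knob centre (323,193) and bar ends match the knob and its white line at column 322, and the fingers straddle it squarely.

{"api": "apply_moves", "payload": {"increments": [[[0, 0, -0.033, 0, 0], [0, 0, -0.033, 0, 0], [0, 0, -0.033, 0, 0], [0, 0, -0.033, 0, 0], [0, 0, -0.032, 0, 0], [0, 0, 0, 0, 255], [0, 0, 0, 0, 255], [0, 0, 0, 0, 255], [0, 0, 0, 0, 255], [0, 0, 0, 0, 255], [0, 0, 0, 0, 255], [0, 0, 0, 0, 255]]], "squeeze": 15}}

```text
t: 3.62
tool_pos: [0.4844, 0.2634, 0.0679]
eef_rot: [0.484, 0.875, 0.001, 0.001]
contact_force: [0.1, -0.9, -0.2]
opening: 0.0447
gripper_force: 0.0
```

{"api": "apply_moves", "payload": {"increments": [[[0, 0, 0, 0, 255], [0, 0, 0, 0, 255], [0, 0, 0, 0, 255], [0, 0, 0, 0, 255], [0, 0, 0, 0, 255], [0, 0, 0, 0, 255], [0, 0, 0, 0, 255], [0, 0, 0, 0.1, 255], [0, 0, 0, 0.1, 255], [0, 0, 0, 0.1, 255], [0, 0, 0, 0.1, 255], [0, 0, 0, 0.1, 255], [0, 0, 0, 0.1, 255], [0, 0, 0, 0.1, 255], [0, 0, 0, 0.1, 255], [0, 0, 0, 0.1, 255], [0, 0, 0, 0.1, 255], [0, 0, 0, 0.1, 255]]]}}

```text
t: 5.12
tool_pos: [0.4832, 0.2632, 0.0665]
eef_rot: [-0.047, 0.999, 0.0, -0.001]
contact_force: [-4.6, 0.7, 3.6]
opening: 0.0138
gripper_force: 15.0
```

```bash
python3 -c "
from cell import bot; o=bot.observe(); print(o['torque'],o['contact_force'],o['opening'],o['gripper_force'],o['eef_rot'])"
```

```text
[ 0.27902635  0.60802833 -0.12221752] [-4.60739864  0.66036138  3.55509851] 0.013753896871071439 14.995368272066116 [-4.68363246e-02  9.98902393e-01  6.33922251e-05 -6.03396750e-04]
```

{"api": "apply_moves", "payload": {"increments": [[[0, 0, 0, 0.04, 255], [0, 0, 0, 0.03, 255], [0, 0, 0, 0, 255]]]}}

```text
t: 5.37
tool_pos: [0.4835, 0.2633, 0.0665]
eef_rot: [-0.08, 0.997, 0.0, -0.0]
contact_force: [-3.4, 0.8, 1.4]
opening: 0.0146
gripper_force: 15.5
```

```bash
python3 -c "
from cell import bot; o=bot.observe(); print(o['torque'],o['contact_force'],o['eef_rot'])"
```

```text
[ 0.28042006  0.44514985 -0.43859356] [-3.41940484  0.7661422   1.36213411] [-7.95024454e-02  9.96834600e-01  2.34247851e-04 -2.95562554e-04]
```

{"api": "apply_moves", "payload": {"increments": [[[0, 0, 0, 0, 0], [0, 0, 0, 0, 0], [0, 0, 0, 0, 0], [0, 0, 0, 0, 0], [0, 0, 0.034, 0, 0], [0, 0, 0.034, 0, 0], [0, 0, 0.034, 0, 0], [0, 0, 0.034, 0, 0], [0, 0, 0.034, 0, 0]]]}}

```text
t: 6.12
tool_pos: [0.4837, 0.2629, 0.2384]
eef_rot: [-0.079, 0.997, -0.0, 0.0]
contact_force: [1.0, 1.1, 0.6]
opening: 0.0711
gripper_force: 0.0
```

{"api": "apply_moves", "payload": {"increments": [[[0, -0.034, 0, -0.031, 0], [0, -0.034, 0, -0.031, 0], [0, -0.034, 0, -0.031, 0], [0, -0.034, 0, -0.031, 0], [0, -0.034, 0, -0.031, 0], [0, -0.034, 0, -0.031, 0], [0, -0.034, 0, -0.031, 0], [0, -0.034, 0, -0.031, 0], [0, -0.034, 0, -0.031, 0], [0, -0.034, 0, -0.031, 0], [0, -0.034, 0, -0.031, 0], [0, -0.034, 0, -0.031, 0], [0, -0.034, 0, -0.031, 0], [0, -0.034, 0, -0.031, 0], [0, -0.034, 0, -0.031, 0], [0, -0.034, 0, -0.031, 0], [0, -0.032, 0, -0.031, 0], [0, 0, 0, 0, 0], [0, 0, 0, 0, 0]]]}}

```text
t: 7.7
tool_pos: [0.4835, -0.3143, 0.2364]
eef_rot: [0.184, 0.983, -0.0, -0.0]
contact_force: [-0.3, -0.1, -0.1]
opening: 0.0875
gripper_force: 0.0
```

```bash
python3 - <<'E'
from h import *
from fit import pose
im=take("wrist","scene"); d=im["wrist"]; pickle.dump(im,open("w2.pkl","wb"))
q=[.4731,-.3093,-.365]
i=d["img"].copy()
for u in proj(d,pose(q,[(-35,-9,102),(-35,9,102),(55,9,102),(55,-9,102),(-65,45,34),(-65,-45,34),(65,45,34),(65,-45,34)])): print(u.round(1)); cv2.circle(i,tuple(int(t) for t in u),2,(255,0,0),-1)
k=cv2.resize(im["scene"]["img"][230:305,365:465],None,fx=2,fy=2)
i[:150,:200]=k
cv2.imwrite("pics/w2.png",i[:,:,::-1])
E
```

```text
[312.5 143. ]
[334.2 142.8]
[333.8 243.3]
[313.9 243.4]
[368.5 103.9]
[277.6 104.4]
[364.5 227. ]
[282.8 227.4]
```

View pics/w2.png

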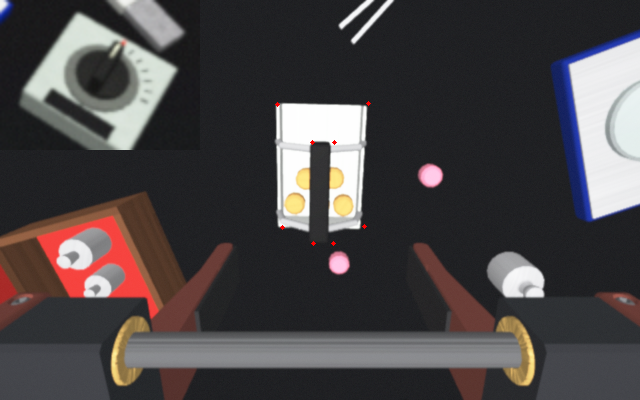

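The knob's line now points at the red mark (inset 120,45). The pan's bar at (319,190) is within about 3 px of prediction, and the pan walls match, so I grip it now.

{"api": "apply_moves", "payload": {"increments": [[[0, 0, -0.031, 0, 60], [0, 0, -0.031, 0, 90], [0, 0, -0.031, 0, 110], [0, 0, -0.032, 0, 110], [0, 0, -0.033, 0, 110], [0, 0, 0, 0, 110], [0, 0, 0, 0, 255], [0, 0, 0, 0, 255], [0, 0, 0, 0, 255], [0, 0, 0, 0, 255], [0, 0, 0, 0, 255], [0, 0, 0, 0, 255], [0, 0, 0, 0, 255], [0, 0, 0, 0, 255], [0, 0, 0, 0, 255]]], "squeeze": 20}}

```text
t: 9.05
tool_pos: [0.4848, -0.314, 0.0804]
eef_rot: [0.183, 0.983, -0.001, 0.001]
contact_force: [-1.4, -3.5, 8.2]
opening: 0.0178
gripper_force: 20.0
```

{"api": "apply_moves", "payload": {"increments": [[[0, 0, 0.01, 0, 255], [0, 0, 0.02, 0, 255], [0, 0, 0.03, 0, 255], [0, 0, 0.03, 0, 255], [0, 0, 0.03, 0, 255], [0, 0, 0.03, 0, 255], [0, 0, 0.03, 0, 255], [0, 0, 0.025, 0, 255], [0, 0, 0.015, 0, 255], [0, 0, 0.005, 0, 255]]]}}

```text
t: 9.88
tool_pos: [0.4842, -0.3129, 0.3066]
eef_rot: [0.183, 0.983, -0.0, 0.002]
contact_force: [0.9, -0.8, -5.2]
opening: 0.0178
gripper_force: 20.0
```

{"api": "apply_moves", "payload": {"increments": [[[0.003, 0.003, 0, -0.03, 255], [0.003, 0.003, 0, -0.06, 255], [0.003, 0.004, 0, -0.07, 255], [0.003, 0.004, 0, -0.07, 255], [0.003, 0.004, 0, -0.07, 255], [0.003, 0.004, 0, -0.07, 255], [0.003, 0.004, 0, -0.07, 255], [0.003, 0.004, 0, -0.07, 255], [0.003, 0.004, 0, -0.07, 255], [0.003, 0.004, 0, -0.07, 255], [0.003, 0.004, 0, -0.07, 255], [0.003, 0.004, 0, -0.07, 255], [0.003, 0.004, 0, -0.07, 255], [0.003, 0.004, 0, -0.07, 255], [0.003, 0.003, 0, -0.07, 255], [0.003, 0.003, 0, -0.07, 255], [0.003, 0.003, 0, -0.07, 255], [0.003, 0.001, 0, -0.05, 255], [0.003, 0.001, 0, -0.036, 255], [0.002, 0, 0, 0, 255]]]}}

```text
t: 11.55
tool_pos: [0.542, -0.247, 0.3021]
eef_rot: [0.716, 0.699, -0.0, -0.002]
contact_force: [0.2, -0.4, -6.0]
opening: 0.0178
gripper_force: 20.0
```

```bash
python3 - <<'E'
from h import *
im=take("side","scene","wrist"); pickle.dump(im,open("w3.pkl","wb"))
a=cv2.resize(im["side"]["img"][100:400,200:500],(400,400)); b=cv2.resize(im["scene"]["img"][60:300,200:440],(400,400))
cv2.imwrite("pics/p3.png",np.hstack([a,b])[:,:,::-1])
E
```

```text
(no output)
```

View pics/p3.png

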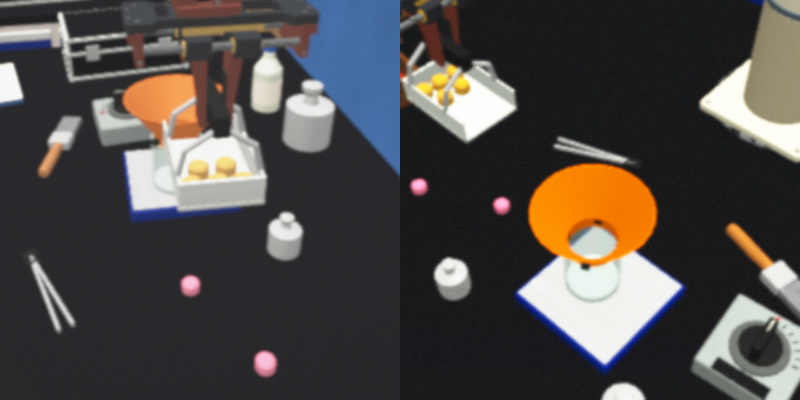

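The pan is held level (about 6 N) with all five slugs inside it and its nose towards the funnel. It is right of the tweezers in the side view.

{"api": "apply_moves", "payload": {"increments": [[[0.001, 0.01, 0, 0.012, 255], [0.001, 0.02, 0, 0.012, 255], [0, 0.03, 0, 0, 255], [0, 0.03, 0, 0, 255], [0, 0.03, 0, 0, 255], [0, 0.03, 0, 0, 255], [0, 0.03, -0.006, 0, 255], [0, 0.02, -0.006, 0, 255], [0, 0.01, -0.006, 0, 255], [0, 0.0025, -0.006, 0, 255], [0, 0, 0, 0, 255], [0, 0, 0, 0, 255]]], "squeeze": 12}}

```text
t: 12.7
tool_pos: [0.5446, -0.0361, 0.2793]
eef_rot: [0.707, 0.708, -0.0, -0.0]
contact_force: [-0.1, -0.2, -5.8]
opening: 0.0178
gripper_force: 12.0
```

{"api": "apply_moves", "payload": {"increments": [[[0, 0, -0.005, 0, 255], [0, 0, -0.004, 0, 255], [0, 0.004, -0.003, 0, 255], [0, 0.004, -0.002, 0, 255], [0, 0.0, 0, 0, 255]]]}}

```text
t: 13.12
tool_pos: [0.5454, -0.0271, 0.2661]
eef_rot: [0.707, 0.707, 0.001, 0.0]
contact_force: [0.4, 0.5, 1.5]
opening: 0.0178
gripper_force: 12.0
```

{"api": "apply_moves", "payload": {"increments": [[[0, 0.004, -0.002, 0, 255], [0, 0.004, -0.002, 0, 255], [0, 0.004, -0.002, 0, 255], [0, 0.004, -0.002, 0, 255], [0, 0.004, -0.002, 0, 255], [0, 0, 0, 0, 255]]]}}

```text
t: 13.62
tool_pos: [0.5448, -0.0065, 0.2553]
eef_rot: [0.706, 0.708, 0.0, -0.0]
contact_force: [2.0, 1.6, 0.9]
opening: 0.0176
gripper_force: 12.0
```

```bash
python3 - <<'E'
from h import *
im=take("side","scene"); pickle.dump(im,open("w4.pkl","wb"))
a=cv2.resize(im["side"]["img"][80:280,240:440],(400,400)); b=cv2.resize(im["scene"]["img"][80:280,220:420],(400,400))
cv2.imwrite("pics/p4.png",np.hstack([a,b])[:,:,::-1])
E
```

```text
(no output)
```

View pics/p4.png

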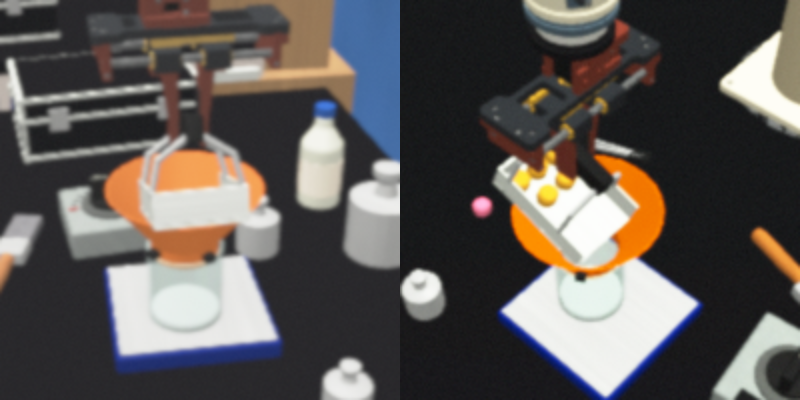

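The pan is tipping nose-down inside the funnel (right panel 595,205), its floor on the near rim. The jar is still upright and the slugs are still at the rear.

{"api": "apply_moves", "payload": {"increments": [[[0, 0.004, -0.002, 0, 255], [0, 0.004, -0.002, 0, 255], [0, 0.004, -0.002, 0, 255], [0, 0.004, -0.001, 0, 255], [0, 0, 0, 0, 255]]]}}

```text
t: 14.13
tool_pos: [0.5455, 0.008, 0.2502]
eef_rot: [0.707, 0.708, 0.0, 0.001]
contact_force: [-2.5, -5.2, 12.0]
opening: 0.0181
gripper_force: 12.0
```

```bash
cat > look.py <<'E'
import sys
from h import *
def count():
    im=take("side","scene"); pickle.dump(im,open(sys.argv[1]+".pkl","wb"))
    for n in im:
        h=cv2.cvtColor(im[n]["img"],cv2.COLOR_RGB2HSV); mk=cv2.inRange(h,(18,120,120),(32,255,255))
        nn,l,st,ce=cv2.connectedComponentsWithStats(mk); print(n,[(c.round().astype(int).tolist(),int(s[4])) for s,c in zip(st[1:],ce[1:]) if s[4]>8])
    from cell import bot; o=bot.observe(); print(o["contact_force"].round(1) if hasattr(o["contact_force"],"round") else o["contact_force"])
count()
E
python3 look.py w5; python3 - <<'E'
import pickle,sys; sys.path.insert(0,'.')
E
```

```text
side [([326, 101], 42), ([346, 99], 14)]
scene [([306, 126], 9), ([294, 135], 48), ([326, 137], 19), ([310, 151], 15), ([284, 171], 59), ([298, 177], 123), ([305, 216], 21)]
[-2.1 -4.1 11.9]
```

{"api": "apply_moves", "payload": {"increments": [[[0, 0, 0.004, 0, 255], [0, 0, 0.01, 0, 255], [0, 0, 0.01, 0, 255], [0, 0, 0, 0, 255], [0, -0.03, 0, 0, 255], [0, 0, 0, 0, 255], [0, 0.01, 0, 0, 255], [0, 0.01, 0, 0, 255], [0, 0.01, 0, 0, 255], [0, -0.03, 0, 0, 255], [0, 0, 0, 0, 255]]], "squeeze": 25}}

```text
t: 15.15
tool_pos: [0.5449, -0.0218, 0.2727]
eef_rot: [0.706, 0.708, -0.001, 0.001]
contact_force: [-0.4, 0.6, -3.7]
opening: 0.0177
gripper_force: 25.0
```

```bash
python3 look.py w6; python3 - <<'E'
from h import *
im=pickle.load(open("w6.pkl","rb"))
a=cv2.resize(im["side"]["img"][80:280,240:440],(400,400)); b=cv2.resize(im["scene"]["img"][80:280,220:420],(400,400))
cv2.imwrite("pics/p6.png",np.hstack([a,b])[:,:,::-1])
E
```

```text
side [([345, 92], 34), ([325, 93], 36), ([325, 190], 9), ([338, 189], 27)]
scene [([295, 110], 11), ([282, 118], 53), ([315, 121], 17), ([298, 134], 16), ([310, 180], 236), ([323, 209], 97)]
[-0.5  1.  -4.9]
```

View pics/p6.png

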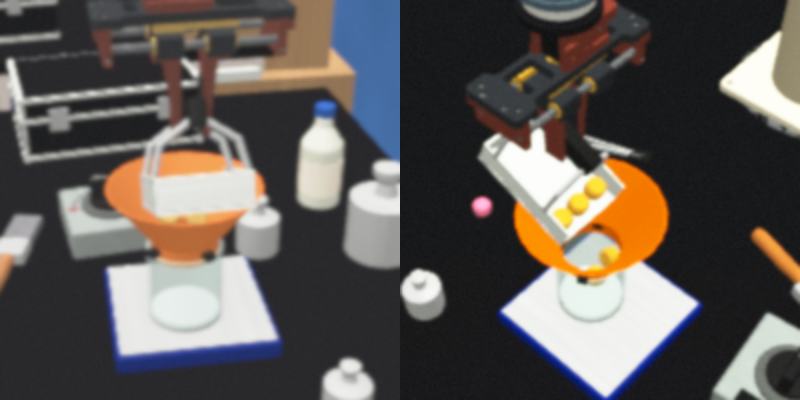

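Two slugs are in or falling through the funnel (right panel 610,258 and 595,278), and three have slid to the nose (565–595, 185–215). I'll continue the shaking.

{"api": "apply_moves", "payload": {"increments": [[[0, 0.01, 0, 0, 255], [0, 0.01, 0, 0, 255], [0, 0.01, 0, 0, 255], [0, -0.03, 0, 0, 255], [0, 0, 0, 0, 255], [0, 0.01, 0, 0, 255], [0, 0.01, 0, 0, 255], [0, 0.01, 0, 0, 255], [0, -0.03, 0, 0, 255], [0, 0, 0, 0, 255], [0, 0.01, 0, 0, 255], [0, 0.01, 0, 0, 255], [0, 0, 0, 0, 255]]]}}

```text
t: 16.33
tool_pos: [0.5447, 0.0012, 0.2727]
eef_rot: [0.706, 0.708, 0.0, -0.0]
contact_force: [0.3, -0.0, -2.0]
opening: 0.0177
gripper_force: 25.0
```

```bash
python3 look.py w7
```

```text
side [([331, 89], 65)]
scene [([303, 115], 13), ([290, 123], 51), ([324, 126], 15), ([307, 139], 19), ([314, 212], 64)]
[ 0.4 -0.4 -2. ]
```

Wrist load has dropped to about -2 N, so the pan is empty. I'll back away and check the jar.

{"api": "apply_moves", "payload": {"increments": [[[0, -0.005, 0.01, 0, 255], [0, -0.01, 0.02, 0, 255], [0, -0.01, 0.02, 0, 255], [0, -0.025, 0.005, 0, 255], [-0.003, -0.03, 0, 0.06, 255], [-0.003, -0.03, 0, 0.07, 255], [-0.003, -0.03, 0, 0.07, 255], [-0.003, -0.03, 0, 0.07, 255], [-0.003, -0.03, 0, 0.07, 255], [-0.003, -0.03, 0, 0.07, 255], [-0.003, -0.03, 0, 0.07, 255], [-0.003, -0.02, 0, 0.07, 255], [-0.003, -0.01, 0, 0.07, 255], [-0.004, 0, 0, 0.07, 255], [-0.004, 0, 0, 0.07, 255], [-0.004, 0, 0, 0.07, 255], [-0.004, 0, 0, 0.07, 255], [-0.004, 0, 0, 0.07, 255], [-0.004, 0, 0, 0.07, 255], [0, 0, 0, 0.07, 255]]]}}

```text
t: 18.1
tool_pos: [0.493, -0.2919, 0.3285]
eef_rot: [0.226, 0.974, -0.0, -0.0]
contact_force: [0.5, -0.3, -2.7]
opening: 0.0176
gripper_force: 25.0
```

```bash
python3 look.py w8; python3 - <<'E'
from h import *
im=pickle.load(open("w8.pkl","rb"))
a=cv2.resize(im["side"]["img"][100:400,200:500],(400,400)); b=cv2.resize(im["scene"]["img"][60:260,200:400],(400,400),interpolation=cv2.INTER_CUBIC)
cv2.imwrite("pics/p8.png",np.hstack([a,b])[:,:,::-1])
E
```

```text
side [([355, 119], 22), ([345, 134], 23)]
scene [([207, 24], 11), ([230, 24], 11), ([293, 207], 17), ([314, 213], 76), ([335, 212], 10), ([299, 213], 9)]
[-0.3 -0.6 -2.5]
```

View pics/p8.png

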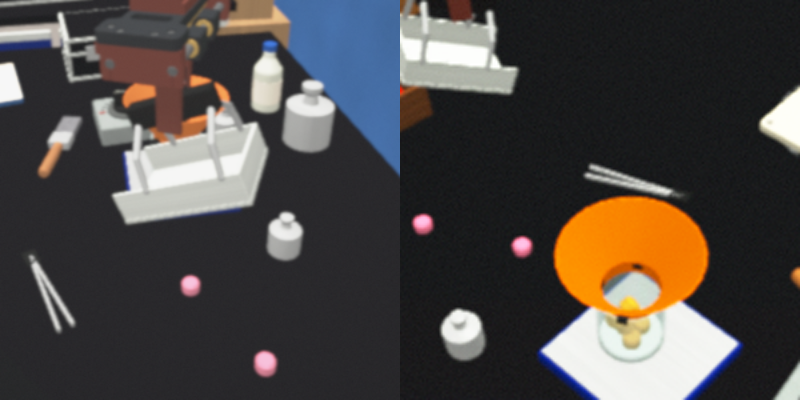

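The jar stands on the scale with brass slugs inside at (630,325) on the right panel. The funnel and pan are empty and the weights are untouched. Next I set the pan down at its original spot.

{"api": "apply_moves", "payload": {"increments": [[[-0.007, -0.001, -0.015, 0.03, 255], [-0.01, -0.002, -0.03, 0.03, 255], [-0.01, -0.002, -0.035, 0.03, 255], [-0.01, -0.002, -0.035, 0, 255], [-0.01, 0, -0.035, 0, 255], [0, 0, -0.03, 0, 255], [0, 0, -0.02, 0, 255], [0, 0, -0.005, 0, 255], [0, 0, 0, 0, 255]]], "squeeze": 10}}

```text
t: 18.95
tool_pos: [0.4463, -0.2983, 0.1217]
eef_rot: [0.185, 0.983, 0.001, -0.001]
contact_force: [-0.4, -0.7, -2.1]
opening: 0.0179
gripper_force: 10.0
```

{"api": "apply_moves", "payload": {"increments": [[[0, 0, -0.008, 0, 255], [0, 0, -0.006, 0, 255], [0.003, -0.001, -0.004, 0, 255], [0.004, -0.0015, -0.003, 0, 255], [0.004, -0.0015, -0.003, 0, 255], [0.004, -0.0015, -0.003, 0, 255], [0.004, -0.0015, -0.003, 0, 255], [0.004, -0.0015, -0.003, 0, 255], [0.004, -0.0015, -0.003, 0, 255], [0.004, -0.0015, -0.002, 0, 255], [0.004, -0.0015, -0.002, 0, 255], [0, 0, 0, 0, 255]]]}}

```text
t: 19.95
tool_pos: [0.4834, -0.3123, 0.0829]
eef_rot: [0.184, 0.983, -0.001, 0.001]
contact_force: [2.3, -1.5, 1.4]
opening: 0.0183
gripper_force: 10.0
```

{"api": "apply_moves", "payload": {"increments": [[[0, 0, 0, 0, 100], [0, 0, 0, 0, 100], [0, 0, 0, 0, 100], [0, 0, 0, 0, 100], [0, 0, 0, 0, 100], [0, 0, 0, 0, 100], [0, 0, 0.02, 0, 100], [0, 0, 0.03, 0, 100], [0, 0, 0.03, 0, 100], [0, 0, 0.03, 0, 0], [0, 0, 0.03, 0, 0], [0, 0, 0, 0, 0], [0, 0, 0, 0, 0]]]}}

```text
t: 21.03
tool_pos: [0.4826, -0.312, 0.2245]
eef_rot: [0.184, 0.983, -0.001, 0.002]
contact_force: [-0.5, -0.0, -0.8]
opening: 0.0768
gripper_force: 0.0
```

```bash
python3 - <<'E'
from h import *
im=take("side","wrist","scene"); pickle.dump(im,open("w9.pkl","wb"))
a=cv2.resize(im["side"]["img"][250:400,220:420],(400,300)); b=cv2.resize(im["wrist"]["img"],(400,250)); b=np.vstack([b,np.zeros((50,400,3),np.uint8)])
c=cv2.resize(im["scene"]["img"][165:240,270:370],(400,300),interpolation=cv2.INTER_CUBIC); d=cv2.resize(im["scene"]["img"][80:305,190:490],(400,300))
cv2.imwrite("pics/p9.png",np.vstack([np.hstack([a,b]),np.hstack([c,d])])[:,:,::-1])
E
```

```text
(no output)
```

View pics/p9.png

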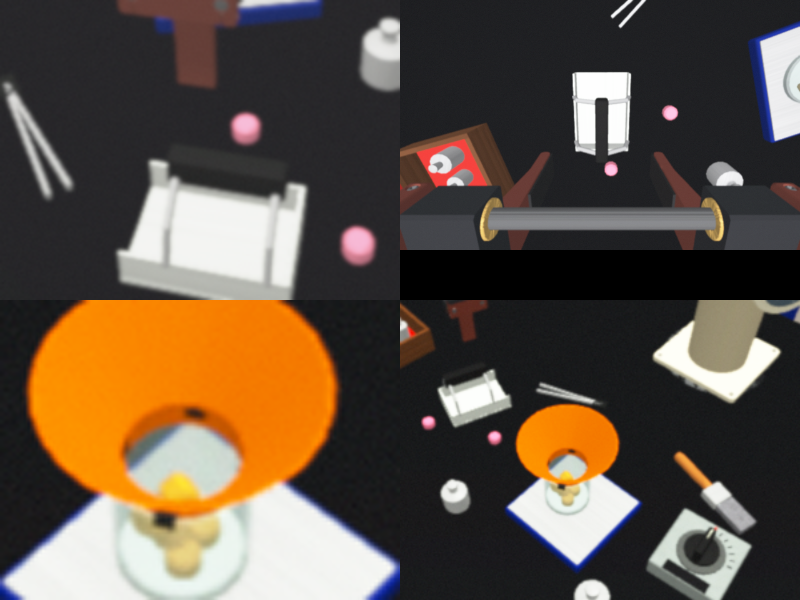

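The pan is flat and empty at its old spot. The slugs are piled in the jar at (180,520), and the knob line is on the red mark. Handing in.

```bash
python3 -c "
from cell import bot; print(bot.finish_job())"
```

```text
the job is handed in; nothing more can be done
None
```

I handed the job in at about 21 s of the 70 s: tare knob back at its zero stop, slugs poured through the funnel into the jar on the scale, and empty pan set flat on the bench. The call returned no verdict, and I couldn't count all five slugs in the jar, only that none were in the pan, in the funnel or on the bench.

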